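# Turn a bevelled plaque over with a thin lifter

### The job

The small wooden plaque lies bevelled face down on the lower bed of the turning board. Take the thin-bladed lifter by its handle, feel its blade gently under the plaque's edge farthest from the step, and tip the plaque over the step so that it ends bevelled face up, lying flat on the cork bed; use only the lifter on the plaque, never the gripper, and neither ram the plaque nor dig the blade into the board. Then stand the lifter back on the bench, handle upright, clear of the board, and leave the other things where they are.

Things in the scene. Friction and masses are not known exactly. Their poses are not given: they have to be found in the camera images.
- board: Turning board, light wood, fixed, 255 (x) x 130 (y) mm. Origin on the bench under the middle of its step; its -x points roughly at the robot. x -150 to 0 mm: low bed of bare wood, 12 mm above the bench. At x = 0 an upright step 8 mm high, across the whole width. x 0 to 95: high bed of cork, 20 mm above the bench. x 95 to 105: end rail, top 30 mm above the bench.
- board_step (a point): Middle of the foot of the board's step face, on the low bed's surface (12 mm above the bench). Axes as the board's.
- plaque: Dark wooden plaque, 80 (x) x 90 (y) x 9 mm, about 90 g. Origin at the centre of the face that is down at the start, the bevelled one, z into the plaque (up at the start, down when turned over). It lies flat on the low bed, one 90 mm edge 4 to 9 mm short of the step, roughly square to it.
- plaque_centre (a point): Centre of the plaque, axes as its body's. Round all four edges of the lower face runs a bevel 8 mm wide and 2.5 mm high, so the edges overhang the bed there; above it the edge is upright for 6.5 mm. The blade's nose gets under only if it slides on the low bed or within about 1 mm of it; a higher nose rams the upright edge.
- lifter_grip (a point): Grip point in the middle of the lifter's upright wooden handle, 58 mm above the heel plate's underside. The handle is 28 (x) x 16 (y, to be pinched) mm and stands from 20 to 86 mm above the underside. x points along the blade to its nose, z up along the handle. About 140 g in all.
- slab: Bystander: pale wooden slab 45 x 60 x 16 mm, loose. Origin under its centre.
- tape_roll: Bystander: roll of masking tape, 82 mm across, 18 mm high, loose. Origin under its centre.
- offcut: Bystander: triangular hardboard offcut 74 x 68 x 7 mm, loose. Origin under its centre.
- bradawl: Bystander: bradawl with wooden handle, 135 mm long, lying loose. Origin under its centre.
- block: Bystander: pale wooden block 38 x 62 x 36 mm, loose. Origin under its centre.
- taped_block_1: Bystander: grey taped block 57 x 118 x 42 mm, loose. Origin under its centre.
- lifter: The whole lifter: steel heel plate with an upright wooden handle and a thin steel blade ahead. Origin on the heel plate's underside below the handle's axis, 58 mm below the grip point. The heel plate, 3 mm thick, 36 mm wide, reaches from x = -40 to +20 mm; there the blade is joined on. At the start it stands on the bench on its heel plate.
- blade_hinge_pin (a point): Hinge of the lifter's blade, 20 mm ahead (x) of the handle's axis, 1.5 mm above the heel plate's underside. The blade runs 65 mm on to its nose, 36 mm wide, 3 mm thick, tapering over its last 37 mm to 32 x 1.5 mm. The tight hinge stands anywhere from straight to 0.2 rad nose-up (nose 0 to 13 mm above the heel plate's level); this is not measured, and it stays so in use: feel for it.
Mind the look-alikes: they are no part of the job. Of the things shaped like the lifter, the steel one is meant. Leave any red look-alike of the plaque alone.

How it is judged:
By the outcome, as a careful person would: the job done as asked, in the order asked, and still so for the second after the job is handed in, with the robot touching nothing.
It also fails if it takes over 54 s, if anything falls off the work surface, if the arm or the gripper's body presses on something with over 40 N, if the wrist force passes 120 N, or if a joint passes its speed limit or range.

### The arm

A 6-joint arm with a two-finger parallel gripper is mounted at the origin on a cart in front of the work surface, level with it; the furniture and walls round the work are solid. World frame = base frame: x ahead of the robot, y to its left, z up, the work surface at z = 0. Lengths are in mm, angles in rad, forces in N, time in s.
With the tool pointing down it reaches from about 300 to 850 mm from the base axis. Payload 5.4 kg.
Tool frame: the origin (TCP) lies midway between the tips of the shut fingers; the grasp point (between the pads) lies 19 mm behind it (arm.pinch_z is the distance from the TCP to the grasp point, in mm); z points along the fingers, y is the line along which they close (so a half turn about z gives the same grasp; the last joint's range is limited). The gripper opens to 85 mm and grips with 20 to 120 N. Pads are 22 mm wide; open, the fingers measure 114 mm over their backs; the gripper's body (76 mm by 85 mm) begins 54 mm behind the grasp point. The pads swing forward as they close: fully open they stand 13 mm farther back than shut.
Start: joints at [1.034, 0.158, 1.597, -0, 1.386, -0.21], TCP at [184.593, 544.547, 231.299] pointing down, gripper open.
Joint ranges: [-2.91, 2.91], [-0.94, 2.29], [0.18, 2.7], [-1.29, 4.43], [0.17, 2.64], [-3, 3]. Speed limits (rad/s): [2.57, 2.57, 3.14, 3.14, 3.14, 3.14].

### API

Orientations are given as a rotation vector (axis times angle).
In Python, from workcell import arm gives the robot as it stands. The module is installed in compiled form; this text tells all that it offers.
- The arm moves only by the tool jog_arm, never from a script. Its arguments are lists of equal length, an entry for each row: "offset": the shift along the tool's x, y, z in cm, a list of three; "dr": the turn, a rotation vector about the tool's x, y, z in degrees, a list of three; "fingers": the opening, from 0 (shut) to 1 (fully open). A call has 1 to 10 rows; each row is the pose to reach, as a shift and turn from the pose commanded when the call began, along the tool's axes at that moment; what a row does not reach only later rows make up. A row lasts 1/12 s, in which the tool goes at most 41.7 mm and 7.16 degrees, less where a joint would pass 70% of its speed; a pose out of reach is approached as far as the arm can. A call with a gripper value outside its range is refused whole. The fingers move at their own pace and stop on an object; "force" is the grip in N (left out, the last holds). Time passes only in rows, so rows that repeat a pose let the fingers close. It gives the time, the measured TCP pose, the force, the opening and the grip force at its end, in the units of the state.
- arm.get_state(): the state, without advancing time (a new reading comes with each control period).
- arm.read_camera(name): name is "scene" or "top"; returns a dict with "pixels" (384x512x3 uint8, red, green, blue), "intrinsics" (3x3 intrinsics, pixels), "k1" (the pictures are not rectified: a ray, as slopes to the right and down, at radius r is drawn at 1 + k1 r^2 times it, then the intrinsics apply), "extrinsics" (4x4, takes a point from camera to world coordinates). Camera axes: x right, y down, z forward; pixel columns grow to the right and rows downward; lengths in mm; the calibration is good to about 2 mm. A picture is of the moment at which its call begins. There is no depth.
- arm.job_done(): hands the job in; it is judged then, once.
The state is a dict: "t": time; "joint_pos": joint angles; "dq": joint speeds; "joint_efforts": joint torques, N m; "eef_pos": TCP position; "tcp_rot": TCP orientation; "force": force on the tool from outside, world axes, zero at the start; "moment": the same for the moment, N m; "grip_width": finger opening in mm; "finger_force": force on a finger pad.
Only numpy, scipy, OpenCV 4.12 (cv2) and the standard library are available. Lean on these libraries where they do the work, as an engineer would, in place of code of your own. Each camera call takes 0.05 s, during which the arm holds its last target. There are 200 camera calls.

## Working session

There is one attempt and no reset: what is moved stays moved. The work goes in short steps, Python scripts to look and compute and a tool call to move; the robot and the scene stay as the last step left them, time stands still between calls to the robot, and variables do not carry over. Pictures are saved under pics/ and viewed, at most 10 in all, crops included, and the job is handed in when it is done.

Besides the shell and the picture viewer there is one more tool, called after "Request:" as name(argument=value, ...) on one line, values as JSON. jog_arm: Moves the arm, as the interface text tells. Its arguments: {"type":"object","properties":{"offset":{"type":"array","items":{"type":"array","items":{"type":"number"}}},"dr":{"type":"array","items":{"type":"array","items":{"type":"number"}}},"fingers":{"type":"array","items":{"type":"number"}},"force":{"type":"number"}},"required":["offset","dr","fingers"]}

```bash
mkdir -p pics; cat > h.py <<'E'
import numpy as np, cv2, json
from workcell import arm
from scipy.spatial.transform import Rotation as R
def grab(n):
    c=arm.read_camera(n); np.savez(f'{n}.npz',**{k:np.array(v) for k,v in c.items()}); return c
def load(n): 
    z=np.load(f'{n}.npz'); return {k:z[k] for k in z.files}
def ray(c,uv):
    K=np.array(c['intrinsics']);k=float(c['k1']);E=np.array(c['extrinsics'])
    uv=np.atleast_2d(np.array(uv,float))
    p=cv2.undistortPoints(uv[:,None],K,np.array([k,0,0,0,0.]))[:,0]
    d=np.c_[p,np.ones(len(p))]@E[:3,:3].T
    return E[:3,3],d
def onz(c,uv,z):
    o,d=ray(c,uv); return o+d*((z-o[2])/d[:,2])[:,None]
def proj(c,P):
    K=np.array(c['intrinsics']);k=float(c['k1']);E=np.linalg.inv(np.array(c['extrinsics']))
    return cv2.projectPoints(np.atleast_2d(np.array(P,float)),cv2.Rodrigues(E[:3,:3])[0],E[:3,3],K,np.array([k,0,0,0,0.]))[0][:,0]
def save(c,name,box=None,s=1.5):
    im=np.array(c['pixels'])[:,:,::-1]
    if box: im=im[box[1]:box[3],box[0]:box[2]]
    cv2.imwrite(f'pics/{name}.png',cv2.resize(im,None,fx=s,fy=s,interpolation=cv2.INTER_CUBIC))
E
python3 - <<'E'
from h import *
for n in('scene','top'):
    c=grab(n); save(c,n+'0'); print(np.round(c['extrinsics'],2).tolist())
s=arm.get_state(); print(s)
E
```

```text
[[-0.81, -0.27, 0.52, -148.92], [-0.58, 0.4, -0.7, 1173.07], [-0.02, -0.87, -0.49, 762.21], [0.0, 0.0, 0.0, 1.0]]
[[-0.31, -0.88, 0.37, -89.15], [-0.95, 0.28, -0.13, 426.14], [0.01, -0.39, -0.92, 1749.57], [0.0, 0.0, 0.0, 1.0]]
{'t': 0.1, 'joint_pos': array([ 1.03389736e+00,  1.58988224e-01,  1.59810393e+00, -4.85355481e-06,
        1.38620598e+00, -2.10104685e-01]), 'dq': array([ 0.00095745, -0.00132835, -0.0024695 , -0.00129937,  0.00044093,
       -0.00136907]), 'joint_efforts': array([-7.32036624e-04, -3.96986926e+01, -3.32339716e+01, -3.31004931e-04,
        4.06613282e-03, -3.76881545e-06]), 'eef_pos': array([184.32105239, 544.08545586, 230.41531538]), 'tcp_rot': array([-5.10944058e-01, -3.09913741e+00,  2.49649758e-03]), 'force': array([0.3497213 , 0.71276062, 0.35884454]), 'moment': array([ 0.03805587,  0.01070306, -0.025967  ]), 'finger_force': 0.0, 'grip_width': 84.98439940640023}
```

View pics/scene0.png

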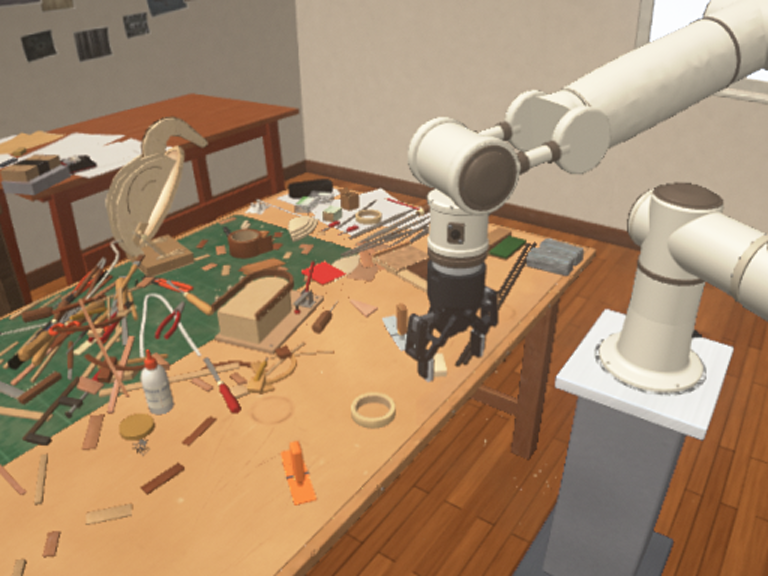

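View pics/top0.png

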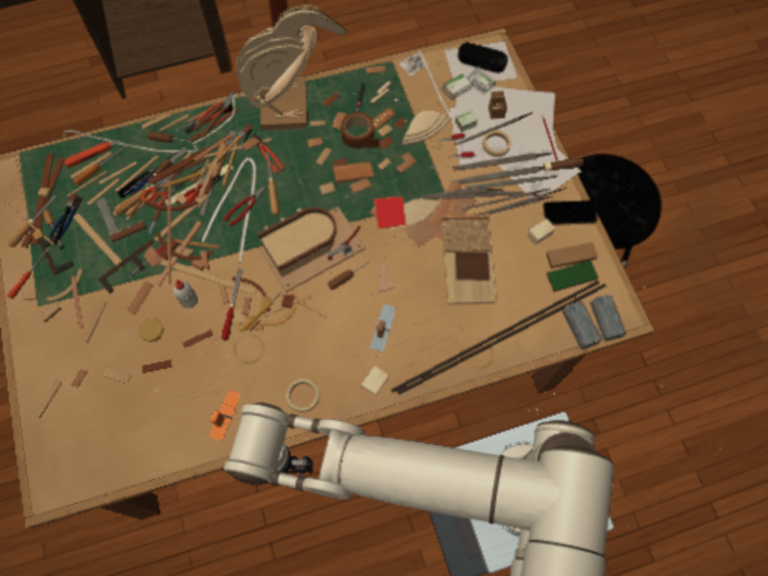

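The top view shows the board at about (470,260) in the 1.5× picture, with the dark plaque at (473,265). The steel-blue lifter is at (381,328). The look-alikes are an orange lifter at (224,415) and a red plaque at (390,212). The lifter I want is the steel one with the wooden handle, so I'll confirm it in an enlarged crop.

```bash
python3 - <<'E'
from h import *
c=load('top'); save(c,'crop0',(225,130,345,245),5)
E
```

```text
(no output)
```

View pics/crop0.png

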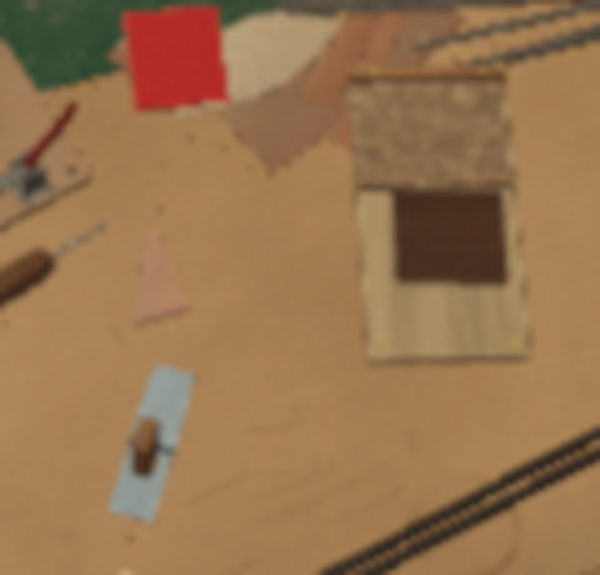

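```bash
python3 - <<'E'
from h import *
c=load('top'); im=c['pixels'].astype(int)
f=lambda u,v:(225+u/5-.4,130+v/5-.4)
r,g,b=im[...,0],im[...,1],im[...,2]
def comp(m,box):
    mm=np.zeros(m.shape,np.uint8); x0,y0,x1,y1=box; mm[y0:y1,x0:x1]=m[y0:y1,x0:x1]
    n,l,st,ce=cv2.connectedComponentsWithStats(mm); i=1+np.argmax(st[1:,4]); return (l==i),st[i]
up=8
big=cv2.resize(im.astype(np.uint8),None,fx=up,fy=up,interpolation=cv2.INTER_CUBIC).astype(int)
R_,G,B=big[...,0],big[...,1],big[...,2]
def cbox(u0,v0,u1,v1): return [int(x*up) for x in (225+u0/5,130+v0/5,225+u1/5,130+v1/5)]
def px(p): return (np.array(p,float)+.5)/up-.5
steel,_=comp(B>R_-5,cbox(80,350,230,540))
dark,_=comp((R_+G+B<230)&(R_>B),cbox(340,170,540,320))
for n,m,z in(('steel',steel,3),('plaque',dark,21)):
    cn=max(cv2.findContours(m.astype(np.uint8),0,2)[0],key=cv2.contourArea)[:,0]
    W=onz(c,px(cn),z)[:,:2].astype(np.float32)
    rc=cv2.minAreaRect(W); print(n,rc); print(np.round(cv2.boxPoints(rc),1).tolist())
hd,_=comp((R_>B+25)&(R_+G+B<330),cbox(125,405,170,485))
cn=max(cv2.findContours(hd.astype(np.uint8),0,2)[0],key=cv2.contourArea)[:,0]
for z in(20,53,86):
    W=onz(c,px(cn),z)[:,:2].astype(np.float32); print('handle',z,cv2.minAreaRect(W))
for n,p,z in(('nearcorners',[(370,360),(527,355)],12),('step',[(357,190),(513,190)],20),('railtop far',[(350,75),(503,72)],30),('steel ends',[(130,520),(175,368)],3)):
    print(n,np.round(onz(c,[f(*q) for q in p],z),1).tolist())
E
```

```text
steel ((499.1552734375, 208.80441284179688), (29.868135452270508, 121.26734161376953), 55.84486389160156)
[[440.6000061035156, 230.5], [540.9000244140625, 162.39999389648438], [557.7000122070312, 187.10000610351562], [457.3999938964844, 255.1999969482422]]
plaque ((589.9940185546875, -71.7425765991211), (88.21784973144531, 85.16908264160156), 72.50186920166016)
[[536.0999755859375, -101.0], [617.2999877929688, -126.5999984741211], [643.9000244140625, -42.5], [562.5999755859375, -16.899999618530273]]
handle 20 ((492.3239440917969, 219.8689727783203), (22.303720474243164, 43.604713439941406), 69.29132843017578)
handle 53 ((481.2295227050781, 223.80459594726562), (21.878150939941406, 42.77272033691406), 69.29130554199219)
handle 86 ((470.1351013183594, 227.740234375), (21.45261001586914, 41.94074630737305), 69.29130554199219)
nearcorners [[509.6, 24.0, 12.0], [475.8, -97.0, 12.0]]
step [[650.4, -15.0, 20.0], [612.1, -136.8, 20.0]]
railtop far [[747.4, -42.8, 30.0], [712.1, -165.4, 30.0]]
steel ends [[443.2, 245.2, 3.0], [553.1, 172.6, 3.0]]
```

```bash
cat >> h.py <<'E'
def Rt(yaw,pitch=0,flip=1):
    """tool rotation with tool z down, tool x = flip*lifter x at yaw; pitch>0 = lifter nose down (deg)"""
    L=R.from_euler('z',yaw,degrees=True)*R.from_euler('y',pitch,degrees=True)
    B=np.array([[1,0,0],[0,-1,0],[0,0,-1]]) if flip>0 else np.array([[-1,0,0],[0,1,0],[0,0,-1]])
    return L*R.from_matrix(B)
def delta(p,Rn):
    s=arm.get_state(); Rc=R.from_rotvec(s['tcp_rot'])
    off=Rc.inv().apply(np.array(p)-s['eef_pos'])/10; dr=(Rc.inv()*Rn).as_rotvec(degrees=True)
    print('off cm',np.round(off,2).tolist(),'dr',np.round(dr,1).tolist())
    return off,dr
E
python3 - <<'E'
from h import *
s=arm.get_state(); print(np.round(R.from_rotvec(s['tcp_rot']).as_matrix(),2).tolist(), arm.pinch_z)
for f in(1,-1):
  for y in(-34,-16): print(f,y); delta([480.8,222,130],Rt(y,0,f))
E
```

```text
[[-0.95, 0.32, -0.0], [0.32, 0.95, -0.0], [0.0, -0.0, -1.0]] 18.700000000000003
1 -34
off cm [-38.42, -20.97, 10.06] dr [0.0, -0.1, -164.7]
1 -16
off cm [-38.42, -20.97, 10.06] dr [-0.0, 0.1, 177.3]
-1 -34
off cm [-38.42, -20.97, 10.06] dr [-0.1, -0.0, 15.3]
-1 -16
off cm [-38.42, -20.97, 10.06] dr [-0.1, -0.0, -2.7]
```

Request:
jog_arm(offset=[[-4,-2,0],[-8,-4.2,0],[-12,-6.5,0],[-16,-8.7,1],[-20,-11,2],[-24,-13,3],[-28,-15.3,4],[-32,-17.5,6],[-36,-19.7,8],[-38.4,-21,10]], dr=[[0,0,2],[0,0,4],[0,0,6],[0,0,8],[0,0,10],[0,0,12],[0,0,14],[0,0,15.3],[0,0,15.3],[0,0,15.3]], fingers=[1,1,1,1,1,1,1,1,1,1], force=60)

```text
t: 0.93
eef_pos: [459.1, 246.1, 149.5]
tcp_rot: [0.92, 3.002, 0.002]
force: [1.4, -0.1, 1.1]
grip_width: 85.4
finger_force: 0.0
```

Request:
jog_arm(offset=[[0,0,0],[0,0,0],[0,0,0]], dr=[[0,0,0],[0,0,0],[0,0,0]], fingers=[1,1,1])

```text
t: 1.18
eef_pos: [457.2, 247.9, 149.3]
tcp_rot: [-0.92, -3.003, 0.0]
force: [0.5, 0.3, -0.4]
grip_width: 85.5
finger_force: 0.0
```

```bash
python3 - <<'E'
from h import *
s=arm.get_state(); print(s['t'],s['eef_pos'],s['force']); delta([480.8,222,39],Rt(-34,0,-1))
c=grab('scene'); 
for q in([480.8,222,86],[480.8,222,20],[551,174,3],[636,-78,20],[590,-72,21]): print(proj(c,q).round(1).tolist())
save(c,'s1',(200,130,370,260),4.7)
E
```

```text
1.1833 [457.15227514 247.922583   149.27020297] [ 0.54021598  0.28477705 -0.35740298]
off cm [-3.42, -0.82, 11.02] dr [-0.0, -0.1, -0.1]
[[267.9, 203.5]]
[[267.8, 220.8]]
[[258.5, 212.4]]
[[277.1, 174.7]]
[[286.2, 177.9]]
```

View pics/s1.png

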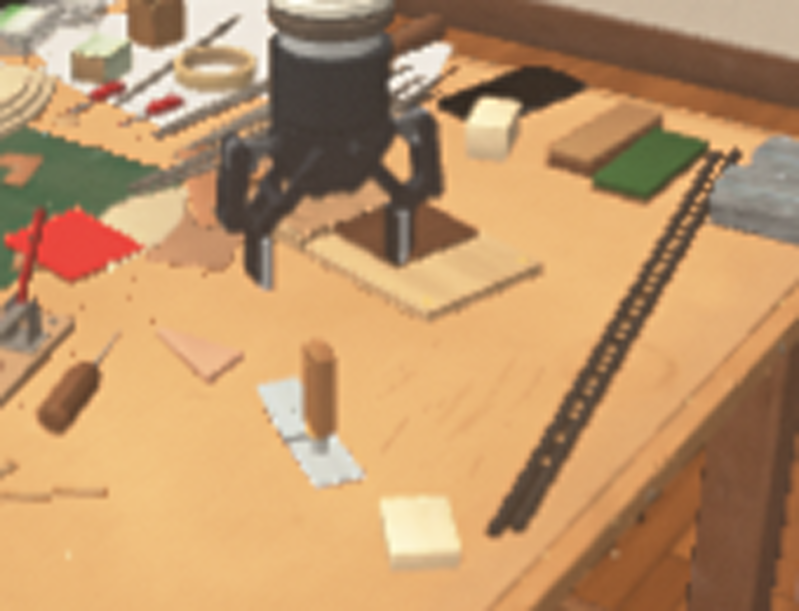

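The crop shows the steel lifter with its wooden handle at crop (320,390), which is raw (268,213), standing at the spot predicted from the top view. The blade nose points to (258,211), up and left. Identity is confirmed, so I'll descend and grasp.

Request:
jog_arm(offset=[[-2,-0.5,0.5],[-3.4,-0.8,2],[-3.4,-0.8,5],[-3.4,-0.8,8],[-3.4,-0.8,10],[-3.4,-0.8,11],[-3.4,-0.8,11],[-3.4,-0.8,11]], dr=[[0,0,0],[0,0,0],[0,0,0],[0,0,0],[0,0,0],[0,0,0],[0,0,0],[0,0,0]], fingers=[1,1,1,1,1,1,1,0.6], force=30)

```text
t: 1.9
eef_pos: [481.4, 223.1, 40.4]
tcp_rot: [0.917, 3.004, 0.001]
force: [0.4, 0.5, 1.0]
grip_width: 75.3
finger_force: 0.0
```

Request:
jog_arm(offset=[[0,0,0],[0,0,0],[0,0,0],[0,0,0],[0,0,0],[0,0,0]], dr=[[0,0,0],[0,0,0],[0,0,0],[0,0,0],[0,0,0],[0,0,0]], fingers=[0.4,0.3,0.1,0,0,0])

```text
t: 2.4
eef_pos: [481.7, 222.2, 40.1]
tcp_rot: [0.919, 3.003, 0.001]
force: [0.4, -0.3, 3.3]
grip_width: 15.5
finger_force: 36.5
```

```bash
cat >> h.py <<'E'
H=40.1
def nose_vec(beta): return np.array([20+65*np.cos(beta),0,-H+1.5+65*np.sin(beta)-.75])
def tcp_for_nose(N,yaw,pitch,beta):
    L=R.from_euler('z',yaw,degrees=True)*R.from_euler('y',pitch,degrees=True)
    return np.array(N)-L.apply(nose_vec(beta))
def nose_now(beta):
    s=arm.get_state(); L=R.from_rotvec(s['tcp_rot'])*Rt(0,0,-1).inv()
    return s['eef_pos']+L.apply(nose_vec(beta)), L.as_euler('ZYX',degrees=True), s
E
python3 - <<'E'
from h import *
delta([481,222,110],Rt(-34,0,-1))
p=tcp_for_nose([529.7,-54.5,27],-16.5,14,0); print(p); delta(p,Rt(-16.5,14,-1))
p=tcp_for_nose([529.7,-54.5,60],-16.5,14,0); print(p); delta(p,Rt(-16.5,14,-1))
E
```

```text
off cm [0.04, -0.05, -6.99] dr [0.0, 0.0, -0.0]
[459.74881711 -33.77951564  85.74449795]
off cm [-12.51, -22.44, -4.57] dr [2.2, 13.9, -17.4]
[459.74881711 -33.77951564 118.74449795]
off cm [-12.51, -22.44, -7.87] dr [2.2, 13.9, -17.4]
```

Request:
jog_arm(offset=[[0,0,0],[0,0,0],[0,0,-1.5],[0,0,-4],[0,0,-7.9],[-2,-3.5,-7.9],[-4,-7,-7.9],[-6,-10.5,-7.9],[-8,-14,-7.9],[-10,-17.5,-7.9]], dr=[[0,0,0],[0,0,0],[0,0,0],[0,0,0],[0,0,0],[0.4,2.8,-3.5],[0.8,5.5,-7],[1.2,8.3,-10.5],[1.7,11,-14],[2.2,13.9,-17.4]], fingers=[0,0,0,0,0,0,0,0,0,0], force=100)

```text
t: 3.23
eef_pos: [465.3, 19.4, 118.3]
tcp_rot: [-0.412, -2.867, -0.051]
force: [0.3, -0.5, -0.5]
grip_width: 14.7
finger_force: 97.8
```

```bash
python3 - <<'E'
from h import *
s=arm.get_state(); print(s['t'],s['eef_pos'],s['force'],s['moment'],s['finger_force'],s['grip_width'],nose_now(0)[:2])
p=tcp_for_nose([529.7,-54.5,30],-16.5,14,0); delta(p,Rt(-16.5,14,-1))
E
```

```text
3.2333 [465.25567476  19.43682245 118.27191275] [ 0.33454202 -0.49595211 -0.52640866] [-0.06067613 -0.25472736 -0.02795435] 97.8212034702301 14.732259102385118 (array([535.09127832,  -1.06100152,  59.31217913]), array([-1.63589404e+01,  1.41692374e+01,  2.15487735e-03]))
off cm [-1.66, -5.26, 2.63] dr [-0.0, -0.2, 0.1]
```

Request:
jog_arm(offset=[[-0.8,-2.5,0],[-1.6,-4.8,0],[-1.6,-4.8,1],[-1.6,-4.8,2],[-1.6,-4.8,2],[-1.6,-4.8,2]], dr=[[0,0,0],[0,0,0],[0,0,0],[0,0,0],[0,0,0],[0,0,0]], fingers=[0,0,0,0,0,0])

```text
t: 3.73
eef_pos: [461.4, -26.6, 94.0]
tcp_rot: [-0.415, -2.866, -0.051]
force: [0.7, 0.1, -1.2]
grip_width: 14.9
finger_force: 97.9
```

```bash
python3 - <<'E'
from h import *
n=nose_now(0); print(n[0],n[1],nose_now(.2)[0],n[2]['force'],n[2]['moment'])
p=tcp_for_nose([529.7,-54.5,20],-16.5,14,0); delta(p,Rt(-16.5,14,-1))
L=R.from_rotvec(n[2]['tcp_rot']); print('world down in tool',L.inv().apply([0,0,-1]))
c=grab('scene'); t=grab('top')
print(proj(c,nose_now(0.1)[0]),proj(t,nose_now(0.1)[0]))
a=cv2.resize(c['pixels'][120:220,215:345,::-1],None,fx=5.5,fy=5.5,interpolation=2)[:, :400+315]
save(c,'s2',(225,130,335,225),5); 
tb=t['pixels'][140:215,270:350,::-1]
A=cv2.resize(c['pixels'][135:215,240:330,::-1],(450,400),interpolation=2);B=cv2.resize(tb,(350,328),interpolation=2)
o=np.zeros((400,800,3),np.uint8);o[:,:450]=A;o[:328,450:]=B;cv2.imwrite('pics/both.png',o)
E
```

```text
[531.14840954 -47.2408672   35.04099835] [-16.4740009   14.20275752  -0.03863886] [532.98468785 -47.77481002  47.87768033] [ 0.69079218  0.14570638 -1.22974657] [-0.07148361 -0.12419675 -0.0598133 ]
off cm [-0.42, -0.74, 1.47] dr [-0.0, -0.2, 0.0]
world down in tool [-2.45354043e-01  6.53762073e-04  9.69433322e-01]
[[295.75389788 179.00505088]] [[314.39444859 188.19488254]]
```

View pics/both.png

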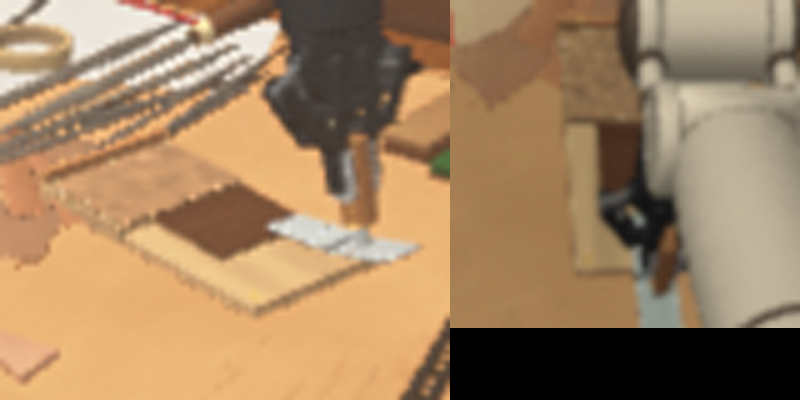

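```bash
python3 - <<'E'
from h import *
c=load('scene'); f=lambda u,v:(240+u/5-.4,135+v/5-.4)
for n,p,z in(('plaque FL,FR,NL',[(160,212),(237,182),(222,252)],21),('board NL',[(262,310)],12),('nose',[(268,228),(295,212)],25)):
    print(n,onz(c,[f(*q) for q in p],z).round(1).tolist())
E
```

```text
plaque FL,FR,NL [[641.8, -47.1, 21.0], [619.3, -126.3, 21.0], [566.4, -17.5, 21.0]]
board NL [[503.9, 28.1, 12.0]]
nose [[553.8, -64.1, 25.0], [550.1, -99.2, 25.0]]
```

Request:
jog_arm(offset=[[-0.4,-0.7,0],[-0.6,-0.7,0.7],[-0.8,-0.7,1.4],[-0.9,-0.7,1.9],[-0.9,-0.7,2.1],[-0.9,-0.7,2.1],[-0.9,-0.7,2.1]], dr=[[0,0,0],[0,0,0],[0,0,0],[0,0,0],[0,0,0],[0,0,0],[0,0,0]], fingers=[0,0,0,0,0,0,0])

```text
t: 4.42
eef_pos: [464.0, -35.6, 72.5]
tcp_rot: [-0.417, -2.868, -0.05]
force: [1.1, -0.1, -1.0]
grip_width: 14.9
finger_force: 97.8
```

Request:
jog_arm(offset=[[-0.02,0,0.07],[-0.03,0,0.14],[-0.05,0,0.2],[-0.05,0,0.2]], dr=[[0,0,0],[0,0,0],[0,0,0],[0,0,0]], fingers=[0,0,0,0])

```text
t: 4.75
eef_pos: [464.3, -35.7, 70.6]
tcp_rot: [-0.417, -2.869, -0.05]
force: [-1.1, 0.8, -1.6]
grip_width: 14.6
finger_force: 97.8
```

Request:
jog_arm(offset=[[-0.02,0,0.07],[-0.03,0,0.14],[-0.05,0,0.2],[-0.05,0,0.2]], dr=[[0,0,0],[0,0,0],[0,0,0],[0,0,0]], fingers=[0,0,0,0])

```text
t: 5.08
eef_pos: [464.1, -35.7, 68.4]
tcp_rot: [-0.417, -2.868, -0.05]
force: [0.1, -0.3, -0.6]
grip_width: 14.9
finger_force: 97.8
```

Request:
jog_arm(offset=[[-0.02,0,0.07],[-0.03,0,0.14],[-0.05,0,0.2],[-0.05,0,0.2]], dr=[[0,0,0],[0,0,0],[0,0,0],[0,0,0]], fingers=[0,0,0,0])

```text
t: 5.42
eef_pos: [464.2, -35.7, 66.4]
tcp_rot: [-0.417, -2.869, -0.05]
force: [0.5, 0.1, -1.0]
grip_width: 14.9
finger_force: 97.8
```

Request:
jog_arm(offset=[[-0.02,0,0.07],[-0.03,0,0.14],[-0.05,0,0.2],[-0.05,0,0.2]], dr=[[0,0,0],[0,0,0],[0,0,0],[0,0,0]], fingers=[0,0,0,0])

```text
t: 5.75
eef_pos: [464.1, -35.7, 64.3]
tcp_rot: [-0.417, -2.868, -0.05]
force: [0.3, -0.1, -1.4]
grip_width: 15.1
finger_force: 97.8
```

Request:
jog_arm(offset=[[-0.02,0,0.07],[-0.03,0,0.14],[-0.05,0,0.2],[-0.05,0,0.2]], dr=[[0,0,0],[0,0,0],[0,0,0],[0,0,0]], fingers=[0,0,0,0])

```text
t: 6.08
eef_pos: [464.1, -35.7, 62.2]
tcp_rot: [-0.417, -2.869, -0.05]
force: [0.2, -0.1, -1.3]
grip_width: 15.4
finger_force: 97.8
```

```bash
python3 - <<'E'
from h import *
for b in(.1,.15,.2): print(b,nose_now(b)[0])
s=nose_now(0)[2]; print(s['force'],s['moment'])
E
```

```text
0.1 [535.23058312 -56.80824413   9.80775631]
0.15 [535.60431567 -56.91558279  13.03407031]
0.2 [535.82299951 -56.97690026  16.27578548]
[ 0.21205448 -0.05432136 -1.31446275] [-0.07951974 -0.15323957  0.03769999]
```

Request:
jog_arm(offset=[[-0.02,0,0.07],[-0.03,0,0.14],[-0.04,0,0.15],[-0.04,0,0.15]], dr=[[0,0,0],[0,0,0],[0,0,0],[0,0,0]], fingers=[0,0,0,0])

```text
t: 6.42
eef_pos: [464.2, -35.7, 61.7]
tcp_rot: [-0.417, -2.868, -0.05]
force: [-2.9, 1.4, 5.0]
grip_width: 14.8
finger_force: 98.8
```

```bash
python3 - <<'E'
from h import *
s=arm.get_state(); print(s['force'],s['moment'],nose_now(.17)[0])
c=grab('scene'); save(c,'s3',(270,150,340,205),10)
for b in(.0,.1,.2): print(b,proj(c,nose_now(b)[0]))
E
```

```text
[-2.94336172  1.37195509  4.9743571 ] [0.1007879  0.36397579 0.01944614] [535.77366578 -56.96668868  13.74441989]
0.0 [[296.43550484 187.40826183]]
0.1 [[296.26760402 185.82325273]]
0.2 [[296.21548665 184.27300059]]
```

View pics/s3.png

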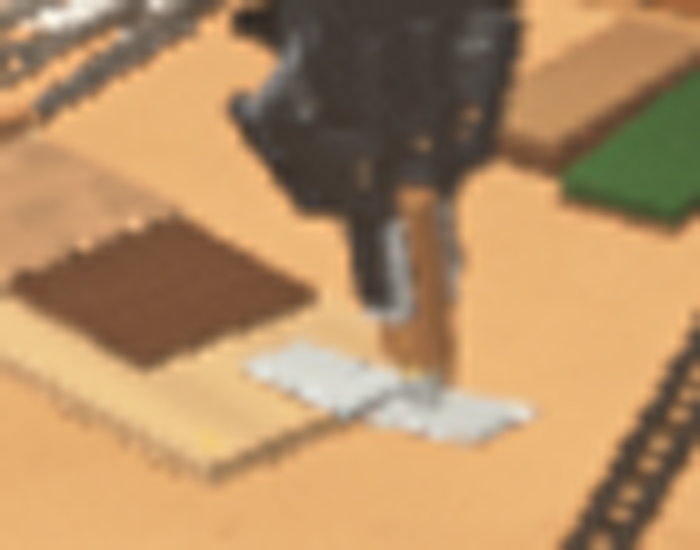

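The nose is on the bed: Fz has risen by about 6 N, and the picture shows the blade nose at crop (275,358) resting on the low bed, square to the plaque. The hinge is at about 0.14 rad. I'll ease off the pressure and slide forward.

Request:
jog_arm(offset=[[0.02,0,-0.09],[-0.17,0,-0.14],[-0.37,0,-0.19],[-0.56,0,-0.23],[-0.75,0,-0.28],[-0.95,0,-0.33],[-1.14,0,-0.38],[-1.24,0,-0.41],[-1.24,0,-0.41]], dr=[[0,0,0],[0,0,0],[0,0,0],[0,0,0],[0,0,0],[0,0,0],[0,0,0],[0,0,0],[0,0,0]], fingers=[0,0,0,0,0,0,0,0,0])

```text
t: 7.22
eef_pos: [477.2, -39.6, 61.8]
tcp_rot: [-0.417, -2.869, -0.05]
force: [-0.8, 0.8, 2.0]
grip_width: 14.7
finger_force: 98.2
```

```bash
cat >> h.py <<'E'
def rep(b=.14):
    n,e,s=nose_now(b); y=np.deg2rad(-16.2); d=np.array([np.cos(y),np.sin(y)]); r=n[:2]-[635.5,-77.5]
    f=s['force']; print('t%.2f'%s['t'],'nose board x %.1f lat %.1f z %.1f'%(r@d,r@[-d[1],d[0]],n[2]),'pitch %.1f'%e[1],'F fwd %.1f lat %.1f up %.1f'%(f[:2]@d,f[:2]@[-d[1],d[0]],f[2]),'M',s['moment'].round(2),'tcp',s['eef_pos'].round(1))
E
python3 -c "
from h import *
rep()"
```

```text
t7.22 nose board x -88.1 lat -8.2 z 12.0 pitch 14.0 F fwd -1.0 lat 0.5 up 2.0 M [-0.07 -0.09 -0.04] tcp [477.2 -39.6  61.8]
```

Request:
jog_arm(offset=[[-0.1,0,-0.04],[-0.2,0,-0.07],[-0.29,0,-0.1],[-0.29,0,-0.1]], dr=[[0,0,0],[0,0,0],[0,0,0],[0,0,0]], fingers=[0,0,0,0])

```text
t: 7.55
eef_pos: [479.9, -40.4, 61.9]
tcp_rot: [-0.417, -2.869, -0.05]
force: [0.2, 0.3, -0.7]
grip_width: 14.9
finger_force: 98.2
```

Request:
jog_arm(offset=[[-0.1,0,-0.025],[-0.2,0,-0.05],[-0.29,0,-0.075],[-0.29,0,-0.075]], dr=[[0,0,0],[0,0,0],[0,0,0],[0,0,0]], fingers=[0,0,0,0])

```text
t: 7.88
eef_pos: [482.8, -41.3, 62.0]
tcp_rot: [-0.417, -2.869, -0.05]
force: [0.0, 0.3, -2.0]
grip_width: 14.7
finger_force: 98.2
```

Request:
jog_arm(offset=[[-0.1,0,-0.025],[-0.2,0,-0.05],[-0.29,0,-0.075],[-0.29,0,-0.075]], dr=[[0,0,0],[0,0,0],[0,0,0],[0,0,0]], fingers=[0,0,0,0])

```text
t: 8.22
eef_pos: [485.5, -42.0, 62.0]
tcp_rot: [-0.417, -2.869, -0.05]
force: [-0.6, 0.5, -1.7]
grip_width: 14.5
finger_force: 98.1
```

```bash
python3 -c "
from h import *
rep()"
```

```text
t8.22 nose board x -79.5 lat -8.3 z 12.2 pitch 14.0 F fwd -0.7 lat 0.3 up -1.7 M [ 0.   -0.11  0.03] tcp [485.5 -42.   62. ]
```

Request:
jog_arm(offset=[[-0.1,0,0.0],[-0.2,0,-0.03],[-0.29,0,-0.055],[-0.29,0,-0.055]], dr=[[0,0,0],[0,0,0],[0,0,0],[0,0,0]], fingers=[0,0,0,0])

```text
t: 8.55
eef_pos: [488.5, -42.9, 61.9]
tcp_rot: [-0.417, -2.869, -0.05]
force: [-0.8, 0.0, -0.3]
grip_width: 14.9
finger_force: 98.2
```

Request:
jog_arm(offset=[[-0.1,0,-0.025],[-0.2,0,-0.05],[-0.2,0,-0.05]], dr=[[0,0,0],[0,0,0],[0,0,0]], fingers=[0,0,0])

```text
t: 8.8
eef_pos: [490.5, -43.5, 61.9]
tcp_rot: [-0.417, -2.869, -0.05]
force: [-0.5, 0.2, -1.0]
grip_width: 14.9
finger_force: 98.2
```

```bash
python3 - <<'E'
from h import *
rep()
c=grab('scene'); save(c,'s4',(265,145,335,200),10)
E
```

```text
t8.80 nose board x -74.2 lat -8.3 z 12.1 pitch 14.0 F fwd -0.5 lat 0.1 up -1.0 M [-0.01 -0.06 -0.02] tcp [490.5 -43.5  61.9]
```

View pics/s4.png

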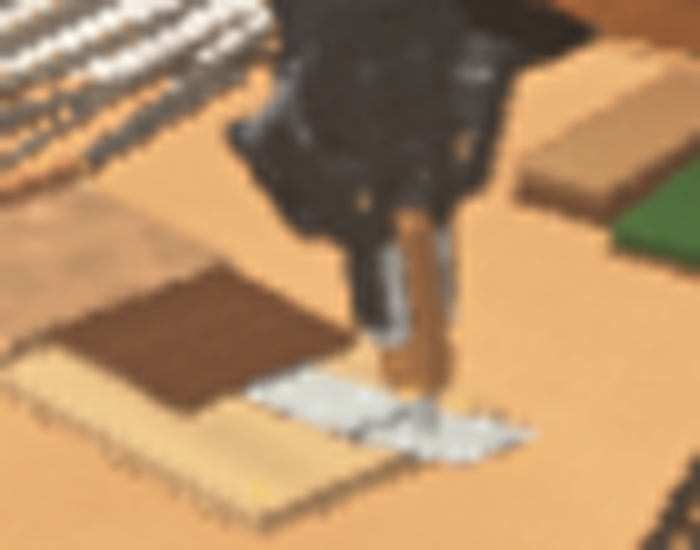

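The blade nose has met the plaque's near edge at crop (250,390). The plaque's far edge at (50,330) is close to the step. I'll keep pushing gently until the step stops it.

Request:
jog_arm(offset=[[-0.1,0,-0.025],[-0.2,0,-0.05],[-0.2,0,-0.05]], dr=[[0,0,0],[0,0,0],[0,0,0]], fingers=[0,0,0])

```text
t: 9.1
eef_pos: [492.3, -44.1, 61.9]
tcp_rot: [-0.417, -2.869, -0.05]
force: [-2.2, -0.0, 0.1]
grip_width: 15.0
finger_force: 98.2
```

Request:
jog_arm(offset=[[-0.1,0,-0.025],[-0.2,0,-0.05],[-0.2,0,-0.05]], dr=[[0,0,0],[0,0,0],[0,0,0]], fingers=[0,0,0])

```text
t: 9.35
eef_pos: [494.3, -44.6, 61.9]
tcp_rot: [-0.417, -2.869, -0.05]
force: [-1.7, -0.1, -0.3]
grip_width: 15.0
finger_force: 98.2
```

```bash
python3 - <<'E'
from h import *
rep()
E
```

```text
t9.35 nose board x -70.2 lat -8.3 z 12.1 pitch 14.0 F fwd -1.6 lat -0.6 up -0.3 M [-0.    0.08  0.05] tcp [494.3 -44.6  61.9]
```

Request:
jog_arm(offset=[[-0.1,0,-0.025],[-0.2,0,-0.05],[-0.2,0,-0.05]], dr=[[0,0,0],[0,0,0],[0,0,0]], fingers=[0,0,0])

```text
t: 9.6
eef_pos: [496.5, -45.3, 61.9]
tcp_rot: [-0.417, -2.869, -0.05]
force: [0.2, 0.5, 0.1]
grip_width: 14.8
finger_force: 98.2
```

```bash
python3 - <<'E'
from h import *
rep()
c=grab('scene'); o=load('scene')
save(c,'s5',(265,145,335,200),10)
E
```

```text
t9.60 nose board x -67.9 lat -8.3 z 12.2 pitch 14.0 F fwd 0.0 lat 0.6 up 0.1 M [-0.05  0.03 -0.02] tcp [496.5 -45.3  61.9]
```

View pics/s5.png

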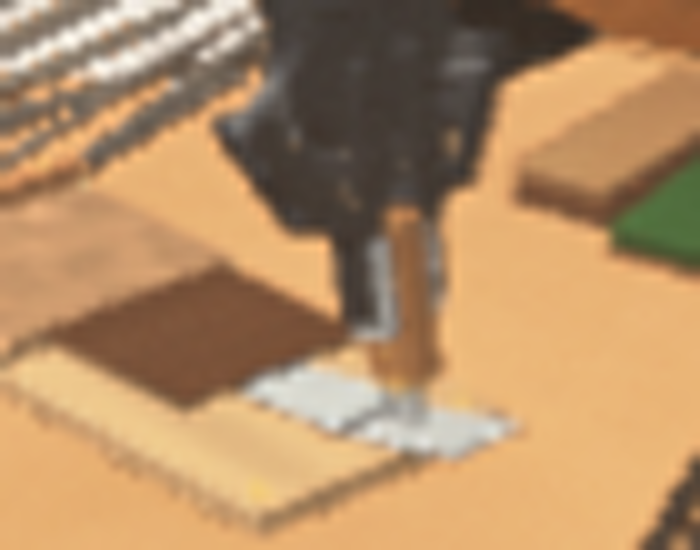

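The blade nose is now about 5–7 mm under the bevel: at crop (247,387) the plaque hides the nose and has barely moved. Next I'll start the lift slowly along an arc.

Request:
jog_arm(offset=[[-0.02,0,-0.18],[-0.02,0,-0.38],[0,0,-0.56],[0.04,0,-0.84],[0.07,0,-1.12],[0.06,0,-1.4],[0.05,0,-1.68],[0.04,0,-1.95],[0.04,0,-2.22],[0.04,0,-2.22]], dr=[[0,0,0],[0,0,0],[0,0,0],[0,0,0],[0,0,0],[0,0,0],[0,0,0],[0,0,0],[0,0,0],[0,0,0]], fingers=[0,0,0,0,0,0,0,0,0,0])

```text
t: 10.48
eef_pos: [501.5, -46.8, 84.3]
tcp_rot: [-0.417, -2.87, -0.049]
force: [-0.1, 0.0, -2.9]
grip_width: 14.3
finger_force: 98.1
```

```bash
python3 - <<'E'
from h import *
rep()
c=grab('scene'); save(c,'s6',(265,145,335,200),10)
E
```

```text
t10.48 nose board x -62.7 lat -8.4 z 34.6 pitch 13.9 F fwd -0.1 lat 0.0 up -2.9 M [-0.05 -0.07 -0.03] tcp [501.5 -46.8  84.3]
```

View pics/s6.png

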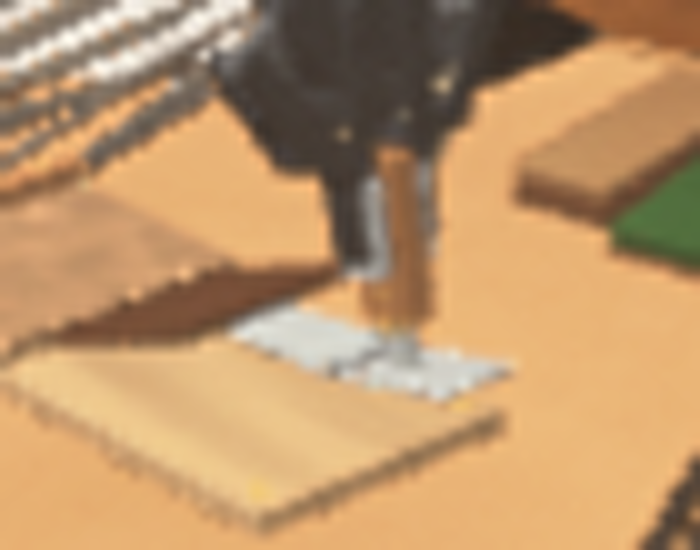

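The blade carries the near edge at crop (235,325), and the plaque is tilted about 20° with its far edge against the step. I'll continue the arc.

Request:
jog_arm(offset=[[-0.06,0,-0.6],[-0.12,0,-1.18],[-0.28,0,-1.75],[-0.45,0,-2.3],[-0.63,0,-2.84],[-0.87,0,-3.25],[-1.12,0,-3.65],[-1.37,0,-4.0],[-1.61,0,-4.29],[-1.61,0,-4.29]], dr=[[0,0,0],[0,0,0],[0,0,0],[0,0,0],[0,0,0],[0,0,0],[0,0,0],[0,0,0],[0,0,0],[0,0,0]], fingers=[0,0,0,0,0,0,0,0,0,0])

```text
t: 11.37
eef_pos: [526.8, -54.3, 121.9]
tcp_rot: [-0.417, -2.87, -0.049]
force: [-0.3, -1.3, -0.7]
grip_width: 14.7
finger_force: 98.0
```

```bash
python3 - <<'E'
from h import *
rep()
c=grab('scene')
b=c['pixels'].astype(int); m=((b.sum(2)<300)&(b[...,0]>b[...,2]+25)).astype(np.uint8); m[:, :265]=0;m[:,305:]=0;m[:150]=0;m[190:]=0
ys,xs=np.where(m); print(len(xs),xs.min(),xs.max(),ys.min(),ys.max())
for r in range(150,190): print(''.join('#' if v else '.' for v in m[r,265:305]))
E
```

```text
t11.37 nose board x -36.3 lat -8.5 z 72.1 pitch 13.9 F fwd 0.1 lat -1.3 up -0.7 M [ 0.01 -0.1   0.03] tcp [526.8 -54.3 121.9]
235 265 302 150 178
..................#....#####....#..###..
.................##...###..........##...
...............#..#..##.....#.......#...
.............#..............#.......#...
##..........................#.......#...
.......#........#..#........#.......#...
...#................................#...
##.............#....................#...
.............##.....................##..
...........##................#......#...
.........##...............###...........
.........#.............######...........
......#..............#######.........#..
...#..............##########.........#..
#..............#######...............#..
............#######.....................
...........#######......................
..........#########.....................
..........##########....................
..........############..................
.........###############................
.........###############................
........###############.................
........##############..................
.......############.....................
.......##########.......................
......########..........................
......######............................
.....####...............................
........................................
........................................
........................................
........................................
........................................
........................................
........................................
........................................
........................................
........................................
........................................
```

Request:
jog_arm(offset=[[-0.35,0,-0.3],[-0.7,0,-0.6],[-1.05,0,-0.9],[-1.4,0,-1.15],[-1.75,0,-1.32],[-2.1,0,-1.48],[-2.4,0,-1.61],[-2.7,0,-1.73],[-3.04,0,-1.85],[-3.3,0,-1.93]], dr=[[0,0,0],[0,0,0],[0,0,0],[0,0,0],[0,0,0],[0,0,0],[0,0,0],[0,0,0],[0,0,0],[0,0,0]], fingers=[0,0,0,0,0,0,0,0,0,0])

```text
t: 12.25
eef_pos: [561.4, -64.5, 132.0]
tcp_rot: [-0.417, -2.869, -0.05]
force: [-0.9, -1.0, -1.9]
grip_width: 14.6
finger_force: 98.0
```

Request:
jog_arm(offset=[[-0.25,0,-0.08],[-0.5,0,-0.15],[-0.8,0,-0.24],[-1.1,0,-0.32],[-1.4,0,-0.4],[-1.7,0,-0.47],[-2.0,0,-0.53],[-2.3,0,-0.57],[-2.6,0,-0.62],[-2.6,0,-0.62]], dr=[[0,0,0],[0,0,0],[0,0,0],[0,0,0],[0,0,0],[0,0,0],[0,0,0],[0,0,0],[0,0,0],[0,0,0]], fingers=[0,0,0,0,0,0,0,0,0,0])

```text
t: 13.08
eef_pos: [587.2, -72.1, 131.7]
tcp_rot: [-0.417, -2.869, -0.05]
force: [0.2, -0.4, -1.7]
grip_width: 14.8
finger_force: 98.0
```

```bash
cat > pl.py <<'E'
from h import *
rep()
c=grab('scene')
b=c['pixels'].astype(int); m=((b.sum(2)<300)&(b[...,0]>b[...,2]+25)).astype(np.uint8)
for r in range(145,195): print(''.join('#' if v else '.' for v in m[r,240:310]))
E
python3 pl.py
```

```text
t13.08 nose board x 26.6 lat -8.8 z 81.9 pitch 14.0 F fwd 0.3 lat -0.3 up -1.7 M [-0.02 -0.17  0.01] tcp [587.2 -72.1 131.7]
.................................................#..................##
.................................................#..#.............##..
.................................................#..............##....
.................................................##..........##.......
.................................................##.......##..........
..........................................#.......#....###...##..####.
..........................................##......#..##...............
........................................#.........#..#......#.........
...........................#..........#...........#...##..............
........................###.......................#......###..........
.....................####.......#........###......##..................
....................###....##............#........#...................
........................###...........................................
.................##..#..............................
[... 1874 characters left out ...]
.............................................................
......................................................................
......................................................................
......................................................................
......................................................................
......................................................................
......................................................................
......................................................................
......................................................................
......................................................................
```

```bash
cat > pq.py <<'E'
from h import *
def pq(c,z=29):
    up=8; big=cv2.resize(c['pixels'],None,fx=up,fy=up,interpolation=cv2.INTER_CUBIC).astype(int)
    m=((big.sum(2)<300)&(big[...,0]>big[...,2]+25)).astype(np.uint8); x0,y0,x1,y1=[v*up for v in(250,155,310,200)]
    k=np.zeros_like(m);k[y0:y1,x0:x1]=m[y0:y1,x0:x1]; k=cv2.morphologyEx(k,cv2.MORPH_OPEN,np.ones((9,9)))
    cn=max(cv2.findContours(k,0,2)[0],key=cv2.contourArea)[:,0]
    W=onz(c,(cn+.5)/up-.5,z)[:,:2].astype(np.float32); y=np.deg2rad(-16.2); d=np.array([np.cos(y),np.sin(y)])
    r=W-[635.5,-77.5]; B=np.c_[r@d,r@[-d[1],d[0]]].astype(np.float32); rc=cv2.minAreaRect(B); print(z,np.round(rc[0],1),np.round(rc[1],1),rc[2],'x',B[:,0].min(),B[:,0].max())
if __name__=='__main__':
    c=load('scene'); pq(c,29); pq(c,25); pq(c,21)
E
python3 pq.py
python3 - <<'E'
from h import *
c=load('scene'); save(c,'s7',(240,145,310,195),10)
E
```

```text
29 [17.7  3.2] [84.6 96.5] 0.48428454995155334 x -24.852736 60.343384
25 [23.8 -2.2] [85.  97.1] 0.4842517673969269 x -18.97552 66.68535
21 [29.9 -7.5] [85.5 97.6] 0.48427537083625793 x -13.098301 73.02737
```

View pics/s7.png

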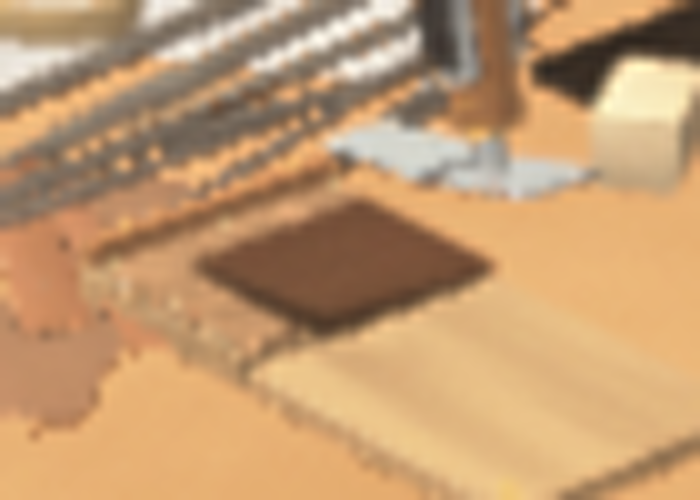

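The picture shows the plaque turned over, lying flat on the cork at crop (345,265), with its near edge just overhanging the step by a few mm. Now I'll stand the lifter back at its old place.

```bash
python3 - <<'E'
from h import *
delta([481.5,222,120],Rt(-34,0,-1))
E
```

```text
off cm [17.64, 25.19, 5.58] dr [-2.2, -13.9, 17.4]
```

Request:
jog_arm(offset=[[1.8,0.8,-0.3],[3.6,3.3,0],[5.4,6,0.6],[7.2,8.8,1.2],[9,11.7,1.9],[10.8,14.6,2.6],[12.6,17.5,3.4],[14.4,20.4,4.1],[16.2,23.2,4.9],[17.6,25.2,5.6]], dr=[[0,0,0],[-0.2,-1.5,1.9],[-0.5,-3,3.8],[-0.7,-4.6,5.8],[-1,-6.2,7.7],[-1.2,-7.7,9.6],[-1.5,-9.3,11.5],[-1.7,-10.8,13.5],[-2,-12.4,15.4],[-2.2,-13.9,17.4]], fingers=[0,0,0,0,0,0,0,0,0,0])

```text
t: 13.97
eef_pos: [480.4, 224.3, 120.0]
tcp_rot: [0.92, 3.003, 0.001]
force: [-0.3, 0.1, -0.8]
grip_width: 15.1
finger_force: 97.8
```

Request:
jog_arm(offset=[[0,0,0],[0,0,0],[0,0,0],[0,0,0]], dr=[[0,0,0],[0,0,0],[0,0,0],[0,0,0]], fingers=[0,0,0,0])

```text
t: 14.3
eef_pos: [482.5, 221.1, 120.1]
tcp_rot: [0.921, 3.003, -0.0]
force: [0.3, 0.8, -0.8]
grip_width: 15.2
finger_force: 97.8
```

```bash
python3 - <<'E'
from h import *
rep(); print(nose_now(.14)[1])
delta([481.5,222,43],Rt(-34,0,-1))
c=grab('scene'); from pq import pq; pq(c); save(c,'s8',(240,145,310,195),10)
E
```

```text
t14.30 nose board x -150.0 lat 218.2 z 89.9 pitch -0.0 F fwd 0.1 lat 0.9 up -0.8 M [ 0.04 -0.04 -0.06] tcp [482.5 221.1 120.1]
[-3.40853311e+01 -2.86514331e-02  8.59836910e-03]
off cm [0.13, 0.02, 7.71] dr [0.0, 0.0, -0.1]
29 [ 20.  -17.3] [ 9.4 47.6] 36.857574462890625 x 4.0686746 35.51511
```

Request:
jog_arm(offset=[[0,0,2.5],[0,0,5],[0,0,6.8],[0,0,7.5],[0,0,7.7],[0,0,7.7],[0,0,7.7]], dr=[[0,0,0],[0,0,0],[0,0,0],[0,0,0],[0,0,0],[0,0,0],[0,0,0]], fingers=[0,0,0,0,0,0,0])

```text
t: 14.93
eef_pos: [483.0, 222.0, 44.1]
tcp_rot: [0.919, 3.002, 0.002]
force: [0.0, -0.4, -2.0]
grip_width: 14.7
finger_force: 98.0
```

Request:
jog_arm(offset=[[0,0,0.07],[0,0,0.14],[0,0,0.2],[0,0,0.2]], dr=[[0,0,0],[0,0,0],[0,0,0],[0,0,0]], fingers=[0,0,0,0])

```text
t: 15.27
eef_pos: [481.8, 222.1, 41.1]
tcp_rot: [0.919, 3.004, 0.0]
force: [0.2, -0.3, -1.8]
grip_width: 14.7
finger_force: 98.0
```

Request:
jog_arm(offset=[[0,0,0.05],[0,0,0.1],[0,0,0.1]], dr=[[0,0,0],[0,0,0],[0,0,0]], fingers=[0,0,0])

```text
t: 15.52
eef_pos: [481.9, 222.2, 40.3]
tcp_rot: [0.919, 3.004, 0.0]
force: [-1.3, -0.6, 4.0]
grip_width: 14.8
finger_force: 98.8
```

Request:
jog_arm(offset=[[0,0,0],[0,0,0],[0,0,0],[0,0,0],[0,0,0],[0,0,0],[0,0,0],[0,0,0],[0,0,0],[0,0,0]], dr=[[0,0,0],[0,0,0],[0,0,0],[0,0,0],[0,0,0],[0,0,0],[0,0,0],[0,0,0],[0,0,0],[0,0,0]], fingers=[0.2,0.3,0.4,0.5,0.6,0.7,0.8,0.9,1,1], force=20)

```text
t: 16.35
eef_pos: [481.7, 222.0, 39.8]
tcp_rot: [0.919, 3.004, -0.0]
force: [0.6, -0.2, 0.1]
grip_width: 85.4
finger_force: 0.0
```

Request:
jog_arm(offset=[[0,0,-0.5],[0,0,-2],[0,0,-4],[0,0,-7],[0,0,-10],[0,0,-13],[0,0,-15],[0,0,-15],[0,0,-15]], dr=[[0,0,0],[0,0,0],[0,0,0],[0,0,0],[0,0,0],[0,0,0],[0,0,0],[0,0,0],[0,0,0]], fingers=[1,1,1,1,1,1,1,1,1])

```text
t: 17.1
eef_pos: [482.6, 222.3, 191.4]
tcp_rot: [0.918, 3.001, 0.002]
force: [-0.1, 0.5, -0.4]
grip_width: 85.7
finger_force: 0.0
```

Request:
jog_arm(offset=[[3,0,0],[7,0,0],[11,0,0],[15,0,0],[15,0,0],[15,0,0]], dr=[[0,0,0],[0,0,0],[0,0,0],[0,0,0],[0,0,0],[0,0,0]], fingers=[1,1,1,1,1,1])

```text
t: 17.6
eef_pos: [355.1, 306.3, 188.1]
tcp_rot: [-0.913, -3.004, 0.003]
force: [0.3, 0.7, -0.1]
grip_width: 85.6
finger_force: 0.0
```

```bash
python3 - <<'E'
from h import *
from pq import pq
rep(); c=grab('scene'); t=grab('top'); pq(c); pq(c,21)
im=c['pixels'].astype(int)
# handle: brown run in columns around 268; steel pixels near
print(proj(c,[481,222,86]).round(),proj(c,[481,222,20]).round())
s=((im[...,2]>im[...,0]-12)&(im.sum(2)>350))[195:240,240:295]; h=((im[...,0]>im[...,2]+60)&(im.sum(2)<400))[195:240,240:295]
for r in range(45): print(''.join('S' if a else 'h' if b else '.' for a,b in zip(s[r],h[r])))
E
```

```text
t17.60 nose board x -296.1 lat 264.8 z 157.7 pitch 0.1 F fwd 0.1 lat 0.8 up -0.1 M [ 0.02 -0.03  0.07] tcp [355.1 306.3 188.1]
29 [20.6  4.3] [14.3 87.1] 35.59644317626953 x -8.770177 48.11441
21 [32.8 -6.4] [14.4 88.1] 35.596431732177734 x 3.1597116 60.66501
[[268. 203.]] [[268. 221.]]
...............................h......................h
................................h...................hhh
....................................h..............hh..
.......................................................
.......................................................
.......................................................
.......................................................
.......................................................
.......................................................
.......................................................
.........................h....h........................
..........h..............hhhhhhh.......................
.........h...............hhhhhhh.......................
.........................hhhhhhh.......................
......h..................hhh
[... 1007 characters left out ...]
SS.SSSS.....................
.........................SS.SSSS.SS....................
..........................S.SSSSSSS....................
..........................SSSSSSSSSS...................
............................SSSSS......................
.......................................................
.......................................................
.......................................................
.......................................................
.......................................................
.......................................................
.......................................................
.......................................................
```

The lifter stands upright where it was. I'll check the plaque from the top view, then hand in.

```bash
python3 - <<'E'
from h import *
c=load('top'); up=8
b=cv2.resize(c['pixels'],None,fx=up,fy=up,interpolation=2).astype(int)
m=((b.sum(2)<250)&(b[...,0]>b[...,2])).astype(np.uint8); k=np.zeros_like(m); k[140*up:205*up,290*up:335*up]=m[140*up:205*up,290*up:335*up]
cn=max(cv2.findContours(k,0,2)[0],key=cv2.contourArea)[:,0]
W=onz(c,(cn+.5)/up-.5,28)[:,:2].astype(np.float32); y=np.deg2rad(-16.2); d=np.array([np.cos(y),np.sin(y)]); r=W-[635.5,-77.5]
print(cv2.minAreaRect(np.c_[r@d,r@[-d[1],d[0]]].astype(np.float32)))
E
```

```text
((24.552637100219727, 0.6033134460449219), (84.74413299560547, 115.38526916503906), 0.2683548927307129)
```

```bash
python3 - <<'E'
from h import *
c=load('top'); im=c['pixels'].astype(np.float32); y=np.deg2rad(-16.2); d=np.array([np.cos(y),np.sin(y)]); l=np.array([-d[1],d[0]])
for lat,z in((-30,28),(-7,28),(15,28),(55,20)):
    X=np.arange(-40,112,4.); P=np.array([np.r_[np.array([635.5,-77.5])+x*d+lat*l,z] for x in X]); q=proj(c,P).astype(np.float32)
    v=cv2.remap(im,q[:,:1],q[:,1:],1)[:,0].sum(1); print(lat,[f'{int(x)}:{int(a)}' for x,a in zip(X,v)])
X=np.arange(-70,70,4.);P=np.array([np.r_[np.array([635.5,-77.5])+30*d+a*l,28] for a in X]);q=proj(c,P).astype(np.float32);v=cv2.remap(im,q[:,:1],q[:,1:],1)[:,0].sum(1); print([f'{int(x)}:{int(a)}' for x,a in zip(X,v)])
E
```

```text
-30 ['-40:372', '-36:370', '-32:370', '-28:368', '-24:358', '-20:307', '-16:210', '-12:157', '-8:146', '-4:146', '0:148', '4:152', '8:154', '12:151', '16:154', '20:155', '24:154', '28:154', '32:152', '36:147', '40:145', '44:149', '48:151', '52:151', '56:154', '60:177', '64:228', '68:295', '72:341', '76:361', '80:361', '84:349', '88:311', '92:263', '96:237', '100:275', '104:290', '108:319']
-7 ['-40:397', '-36:397', '-32:398', '-28:398', '-24:392', '-20:326', '-16:197', '-12:139', '-8:135', '-4:144', '0:149', '4:153', '8:155', '12:152', '16:154', '20:153', '24:152', '28:154', '32:153', '36:149', '40:150', '44:149', '48:150', '52:149', '56:152', '60:174', '64:222', '68:277', '72:309', '76:314', '80:323', '84:332', '88:317', '92:273', '96:246', '100:299', '104:332', '108:361']
15 ['-40:371', '-36:370', '-32:379', '-28:388', '-24:385', '-20:329', '-16:213', '-12:136', '-8:128', '-4:141', '0:145', '4:150', '8:157', '12:153', '16:155', '20:152', '24:149', '28:149', '32:150', '36:148', '40:149', '44:150', '48:150', '52:154', '56:159', '60:175', '64:224', '68:275', '72:302', '76:314', '80:324', '84:327', '88:312', '92:273', '96:252', '100:297', '104:310', '108:312']
55 ['-40:412', '-36:412', '-32:413', '-28:414', '-24:412', '-20:412', '-16:412', '-12:410', '-8:382', '-4:316', '0:252', '4:291', '8:316', '12:326', '16:329', '20:327', '24:318', '28:306', '32:301', '36:310', '40:330', '44:327', '48:317', '52:311', '56:311', '60:313', '64:321', '68:330', '72:335', '76:347', '80:359', '84:356', '88:332', '92:290', '96:232', '100:239', '104:281', '108:317']
['-70:383', '-66:375', '-62:352', '-58:312', '-54:249', '-50:188', '-46:160', '-42:157', '-38:156', '-34:155', '-30:155', '-26:155', '-22:154', '-18:152', '-14:153', '-10:154', '-6:155', '-2:155', '2:155', '6:153', '10:155', '14:150', '18:150', '22:149', '26:151', '30:152', '34:168', '38:258', '42:310', '46:305', '50:297', '54:300', '58:312', '62:314', '66:313']
```

The plaque is flat and face up, but it overhangs the step by about 14 mm, with its centre at board x ≈ 26. There's plenty of time, so I'll take the lifter again and nudge it gently so it sits fully on the cork.

Request:
jog_arm(offset=[[-4,0,0],[-8,0,0],[-12,0,0],[-15,0,0],[-15,0,0],[-15,0,2],[-15,0,5],[-15,0,8],[-15,0,11],[-15,0,13]], dr=[[0,0,0],[0,0,0],[0,0,0],[0,0,0],[0,0,0],[0,0,0],[0,0,0],[0,0,0],[0,0,0],[0,0,0]], fingers=[1,1,1,1,1,1,1,1,1,1])

```text
t: 18.53
eef_pos: [480.1, 220.6, 56.2]
tcp_rot: [-0.921, -2.999, 0.004]
force: [-2.1, -0.4, -0.2]
grip_width: 85.5
finger_force: 0.0
```

Request:
jog_arm(offset=[[0,0,1.5],[0,0,1.9],[0,0,1.9],[0,0,1.9],[0,0,1.9],[0,0,1.9],[0,0,1.9],[0,0,1.9],[0,0,1.9],[0,0,1.9]], dr=[[0,0,0],[0,0,0],[0,0,0],[0,0,0],[0,0,0],[0,0,0],[0,0,0],[0,0,0],[0,0,0],[0,0,0]], fingers=[1,1,0.8,0.6,0.4,0.3,0.1,0,0,0], force=30)

```text
t: 19.37
eef_pos: [482.3, 222.1, 41.7]
tcp_rot: [0.919, 3.003, 0.001]
force: [-1.1, -1.4, 5.4]
grip_width: 15.7
finger_force: 34.3
```

Request:
jog_arm(offset=[[0,0,0],[0,0,0],[0,0,0]], dr=[[0,0,0],[0,0,0],[0,0,0]], fingers=[0,0,0], force=100)

```text
t: 19.62
eef_pos: [482.5, 222.2, 41.8]
tcp_rot: [0.919, 3.003, 0.001]
force: [-1.0, -1.1, 6.1]
grip_width: 15.2
finger_force: 98.2
```

```bash
python3 - <<'E'
from h import *
rep(); y=np.deg2rad(-16.2); d=np.array([np.cos(y),np.sin(y)]); l=np.array([-d[1],d[0]])
for x,z in((-60,60),(-60,23)):
    N=np.r_[np.array([635.5,-77.5])+x*d-7.5*l,z]; p=tcp_for_nose(N,-16.2,14,.14); print(p); delta(p,Rt(-16.2,14,-1))
E
```

```text
t19.62 nose board x -150.1 lat 219.3 z 11.6 pitch -0.1 F fwd -0.7 lat -1.3 up 6.1 M [-0.1   0.14 -0.  ] tcp [482.5 222.2  41.8]
[504.21662078 -47.16876321 109.78976954]
off cm [-16.88, -21.11, -6.8] dr [2.2, 14.0, -17.7]
[504.21662078 -47.16876321  72.78976954]
off cm [-16.87, -21.11, -3.1] dr [2.2, 14.0, -17.7]
```

Request:
jog_arm(offset=[[0,0,-1.5],[0,0,-4],[0,0,-7.5],[-2.5,-3,-7.5],[-5,-6,-7.5],[-7.5,-9.2,-7.5],[-10,-12.4,-7.5],[-12.5,-15.5,-7.5],[-15,-18.7,-7.5],[-16.5,-21.1,-7.5]], dr=[[0,0,0],[0,0,0],[0,0,0],[0.3,2,-2.5],[0.6,4,-5],[0.9,6,-7.5],[1.2,8,-10],[1.6,10,-12.5],[1.9,12,-15.2],[2.2,14,-17.7]], fingers=[0,0,0,0,0,0,0,0,0,0])

```text
t: 20.45
eef_pos: [500.4, -48.5, 115.6]
tcp_rot: [-0.409, -2.867, -0.05]
force: [-0.1, 0.8, -1.2]
grip_width: 15.2
finger_force: 97.6
```

Request:
jog_arm(offset=[[0,0,0],[0,0,0],[0,0,0],[0,0,0],[0,0,0]], dr=[[0,0,0],[0,0,0],[0,0,0],[0,0,0],[0,0,0]], fingers=[0,0,0,0,0])

```text
t: 20.87
eef_pos: [500.0, -43.8, 115.6]
tcp_rot: [-0.407, -2.868, -0.05]
force: [0.4, -0.1, -1.0]
grip_width: 15.1
finger_force: 97.7
```

```bash
sed -i 's/^H=40.1/H=41.7/' h.py; python3 - <<'E'
from h import *
rep(); y=np.deg2rad(-16.2); d=np.array([np.cos(y),np.sin(y)]); l=np.array([-d[1],d[0]])
for x,z in((-50,22.8),(-30,22.8)):
    N=np.r_[np.array([635.5,-77.5])+x*d-7.5*l,z]; p=tcp_for_nose(N,-16.2,14,.14); print(p); delta(p,Rt(-16.2,14,-1))
E
```

```text
t20.87 nose board x -65.5 lat -5.4 z 64.1 pitch 14.1 F fwd 0.4 lat -0.0 up -1.0 M [-0.02 -0.19  0.01] tcp [500.  -43.8 115.6]
[514.19126335 -50.06666476  74.1422427 ]
off cm [-2.5, -0.2, 3.65] dr [-0.0, -0.1, 0.1]
[533.39713706 -55.64648688  74.1422427 ]
off cm [-4.44, -0.21, 3.16] dr [-0.0, -0.1, 0.1]
```

Request:
jog_arm(offset=[[-0.7,-0.2,1],[-1.3,-0.2,2],[-2,-0.2,3],[-2.5,-0.2,3.65],[-2.5,-0.2,3.65],[-2.5,-0.2,3.65]], dr=[[0,0,0],[0,0,0],[0,0,0],[0,0,0],[0,0,0],[0,0,0]], fingers=[0,0,0,0,0,0])

```text
t: 21.37
eef_pos: [514.0, -51.1, 73.4]
tcp_rot: [-0.408, -2.866, -0.051]
force: [-0.3, 0.3, -0.5]
grip_width: 15.3
finger_force: 97.8
```

```bash
python3 - <<'E'
from h import *
rep(); y=np.deg2rad(-16.2); d=np.array([np.cos(y),np.sin(y)]); l=np.array([-d[1],d[0]])
for x in(-22,6):
    N=np.r_[np.array([635.5,-77.5])+x*d-7.5*l,22.8]; p=tcp_for_nose(N,-16.2,14,.14); delta(p,Rt(-16.2,14,-1))
c=grab('scene'); from pq import pq; pq(c)
m=c['pixels'].astype(int); s=(m[...,2]>m[...,0]-12)&(m.sum(2)>350); k=((m.sum(2)<300)&(m[...,0]>m[...,2]+25))
for r in range(160,190): print(''.join('S' if a else '#' if b else '.' for a,b in zip(s[r,255:315],k[r,255:315])))
E
```

```text
t21.37 nose board x -50.1 lat -8.5 z 21.7 pitch 14.2 F fwd -0.3 lat 0.2 up -0.5 M [-0.06 -0.16 -0.01] tcp [514.  -51.1  73.4]
off cm [-2.68, 0.1, -0.76] dr [0.0, -0.2, -0.0]
off cm [-5.4, 0.1, -1.45] dr [0.0, -0.2, -0.0]
29 [17.8  3. ] [84.8 96.6] 0.20432347059249878 x -24.67202 60.343384
....................#............#.......#..................
...................#..............#.........#####.#.........
................#..................#........#....#..........
.............#......................###.....#...##..........
..........#....................................##...........
....................##..................#.......#...........
..................######................#.......#...........
..#............###########..............#.......#...........
............################..................#.#...........
.........#####################..................##..........
.......#########################................##..........
.....#############################.......#......##..........
......###########################............S..............
.......##########
[... 319 characters left out ...]
....SS.......................
.................................SSSSSSS....................
..................................SSSSSSSSSS................
.....................................SSSSSSSSS.S............
.......................................SSSSSSSSSS...........
..........................................SSSS..SSSSSSS.....
.............................................S.SS...SS......
............................................................
............................................................
............................................................
............................................................
............................................................
```

Request:
jog_arm(offset=[[-0.4,0.05,-0.18],[-0.9,0.1,-0.3],[-1.4,0.1,-0.43],[-1.9,0.1,-0.56],[-2.3,0.1,-0.66],[-2.6,0.1,-0.74],[-2.6,0.1,-0.74]], dr=[[0,0,0],[0,0,0],[0,0,0],[0,0,0],[0,0,0],[0,0,0],[0,0,0]], fingers=[0,0,0,0,0,0,0])

```text
t: 22.0
eef_pos: [541.5, -58.3, 75.2]
tcp_rot: [-0.409, -2.869, -0.05]
force: [0.8, 0.2, -2.1]
grip_width: 15.0
finger_force: 97.8
```

Request:
jog_arm(offset=[[-0.13,0,-0.033],[-0.26,0,-0.065],[-0.39,0,-0.1],[-0.52,0,-0.13],[-0.65,0,-0.165],[-0.78,0,-0.2],[-0.91,0,-0.23],[-1.04,0,-0.26],[-1.17,0,-0.295],[-1.3,0,-0.33]], dr=[[0,0,0],[0,0,0],[0,0,0],[0,0,0],[0,0,0],[0,0,0],[0,0,0],[0,0,0],[0,0,0],[0,0,0]], fingers=[0,0,0,0,0,0,0,0,0,0])

```text
t: 22.83
eef_pos: [553.5, -61.7, 75.1]
tcp_rot: [-0.409, -2.868, -0.051]
force: [-0.1, -0.2, -1.3]
grip_width: 15.0
finger_force: 97.8
```

```bash
cat > chk.py <<'E'
from h import *
rep()
c=grab('scene'); from pq import pq; pq(c)
m=c['pixels'].astype(int); s=(m[...,2]>m[...,0]-12)&(m.sum(2)>350); k=((m.sum(2)<300)&(m[...,0]>m[...,2]+25))
for r in range(160,186): print(''.join('S' if a else '#' if b else '.' for a,b in zip(s[r,250:310],k[r,250:310])))
E
python3 chk.py
```

```text
t22.83 nose board x -9.1 lat -7.7 z 23.6 pitch 14.2 F fwd -0.0 lat -0.3 up -1.3 M [ 0.03 -0.08  0.02] tcp [553.5 -61.7  75.1]
29 [20.4  3. ] [84.5 97.1] 0.6383622288703918 x -22.236511 63.074795
...#.....................#..................##..............
#.......................#............#...S...#..............
.....................#.....................#.#..............
..................#........................#.#..............
...............#.............................#..............
.............#..........###...........#..S...##.............
......................#######.........#......##.............
.......#...........############.......#...S...#.............
....##..........#################......#..S...#.............
.##..........######################...........#.............
...........##########################.........#.............
..........############################........#.............
...........###########################........#.............
............###################...............#.............
..............###############...SSS.........................
................############..SSSSSSSSS.....................
..................#########.....SSSSSSSSS...................
...................######..........SSSSSSSSSSS..............
.....................#...............SSSSSSSSS..............
.........................................SS..SSSSSSS........
..............................................SSSSS.........
............................................................
............................................................
............................................................
............................................................
............................................................
```

Request:
jog_arm(offset=[[-0.13,0,0.0],[-0.26,0,-0.02],[-0.39,0,-0.04],[-0.52,0,-0.07],[-0.65,0,-0.1],[-0.78,0,-0.13],[-0.91,0,-0.16],[-1.04,0,-0.19],[-1.17,0,-0.23],[-1.3,0,-0.26]], dr=[[0,0,0],[0,0,0],[0,0,0],[0,0,0],[0,0,0],[0,0,0],[0,0,0],[0,0,0],[0,0,0],[0,0,0]], fingers=[0,0,0,0,0,0,0,0,0,0])

```text
t: 23.72
eef_pos: [566.5, -65.5, 74.5]
tcp_rot: [-0.409, -2.868, -0.05]
force: [-0.9, 0.1, -1.6]
grip_width: 15.0
finger_force: 97.8
```

```bash
python3 chk.py
```

```text
t23.72 nose board x 4.4 lat -7.8 z 23.0 pitch 14.1 F fwd -0.9 lat -0.1 up -1.6 M [-0.03 -0.01  0.04] tcp [566.5 -65.5  74.5]
29 [31.9  2.4] [94.2 95.9] 89.86041259765625 x -15.899621 79.84223
...#....................##................#.................
#.......................#..........#......##................
.....................#.............#.......#................
..................#.#..............#.......#................
...............#....#.###..............S...#................
...................########..............#.#................
................#############.......#......#................
.......#.#....#################........S...#................
....##...#.######################..........#................
.##.....###########################.........................
........############################........#...............
.........###########################........#...............
...........##################...............#...............
............###############...SSS...........................
..............############.SSSSSSSSSS.......................
................#########...S.SSSSSSSSSSS...................
..................#####........SSSSSSSSSSSS.................
...................#.##............SSSSSSSSS................
......................................SSSSSSSSSSSSS.........
..........................................S.SSSS............
............................................................
............................................................
............................................................
............................................................
............................................................
............................................................
```

The plaque is fully on the cork. I'll back off and return the lifter.

Request:
jog_arm(offset=[[0.5,0,0.12],[1.2,0,0.3],[2,0,0.5],[2.9,0,0.73],[3.2,0,-0.3],[3.5,0,-1.8],[3.8,0,-3.2],[3.8,0,-3.2],[3.8,0,-3.2],[3.8,0,-3.2]], dr=[[0,0,0],[0,0,0],[0,0,0],[0,0,0],[0,0,0],[0,0,0],[0,0,0],[0,0,0],[0,0,0],[0,0,0]], fingers=[0,0,0,0,0,0,0,0,0,0])

```text
t: 24.6
eef_pos: [538.2, -57.2, 114.5]
tcp_rot: [-0.409, -2.868, -0.051]
force: [-0.9, -0.2, -1.6]
grip_width: 14.9
finger_force: 97.8
```

```bash
python3 - <<'E'
from h import *
rep(); delta([481.5,222,115],Rt(-34,0,-1))
E
```

```text
t24.60 nose board x -25.1 lat -7.7 z 63.0 pitch 14.1 F fwd -0.8 lat -0.4 up -1.6 M [-0.03 -0.19  0.02] tcp [538.2 -57.2 114.5]
off cm [12.86, 25.22, 3.18] dr [-2.2, -14.0, 17.7]
```

Request:
jog_arm(offset=[[1.3,1.8,0],[2.6,4.5,0.3],[3.9,7.2,0.7],[5.2,10,1.1],[6.5,12.8,1.5],[7.9,15.6,1.9],[9.3,18.4,2.3],[10.7,21.2,2.6],[12,23.7,2.9],[12.9,25.2,3.2]], dr=[[0,0,0],[-0.2,-1.5,1.9],[-0.5,-3,3.8],[-0.7,-4.6,5.8],[-1,-6.2,7.8],[-1.2,-7.8,9.8],[-1.5,-9.4,11.8],[-1.7,-11,13.8],[-2,-12.5,15.8],[-2.2,-14,17.7]], fingers=[0,0,0,0,0,0,0,0,0,0])

```text
t: 25.43
eef_pos: [479.7, 224.1, 114.3]
tcp_rot: [-0.919, -3.003, 0.0]
force: [-0.3, -0.7, -1.9]
grip_width: 15.1
finger_force: 97.8
```

Request:
jog_arm(offset=[[0,0,0],[0,0,0],[0,0,0],[0,0,0]], dr=[[0,0,0],[0,0,0],[0,0,0],[0,0,0]], fingers=[0,0,0,0])

```text
t: 25.77
eef_pos: [481.5, 220.9, 114.8]
tcp_rot: [-0.92, -3.003, 0.001]
force: [0.4, 0.4, -1.2]
grip_width: 14.9
finger_force: 97.8
```

```bash
python3 - <<'E'
from h import *
rep(); print(nose_now(.14)[1]); delta([481.5,222,44.5],Rt(-34,0,-1))
E
```

```text
t25.77 nose board x -150.9 lat 217.6 z 82.9 pitch 0.0 F fwd 0.3 lat 0.5 up -1.2 M [-0.03 -0.01  0.01] tcp [481.5 220.9 114.8]
[-3.40795972e+01  3.03604984e-02 -4.63116789e-02]
off cm [0.06, 0.1, 7.03] dr [-0.0, -0.0, -0.1]
```

Request:
jog_arm(offset=[[0,0,2.5],[0,0,4.7],[0,0,6.3],[0,0,6.9],[0,0,7.03],[0,0,7.03],[0,0,7.03]], dr=[[0,0,0],[0,0,0],[0,0,0],[0,0,0],[0,0,0],[0,0,0],[0,0,0]], fingers=[0,0,0,0,0,0,0])

```text
t: 26.35
eef_pos: [482.5, 221.7, 46.1]
tcp_rot: [0.919, 3.002, 0.002]
force: [-0.4, 0.6, -1.4]
grip_width: 14.9
finger_force: 98.0
```

Request:
jog_arm(offset=[[0,0,0.07],[0,0,0.14],[0,0,0.2],[0,0,0.2]], dr=[[0,0,0],[0,0,0],[0,0,0],[0,0,0]], fingers=[0,0,0,0])

```text
t: 26.68
eef_pos: [481.4, 221.9, 43.2]
tcp_rot: [0.919, 3.004, 0.0]
force: [-0.4, -0.2, -1.7]
grip_width: 15.0
finger_force: 98.0
```

Request:
jog_arm(offset=[[0,0,0.05],[0,0,0.1],[0,0,0.1]], dr=[[0,0,0],[0,0,0],[0,0,0]], fingers=[0,0,0])

```text
t: 26.93
eef_pos: [481.3, 221.8, 41.9]
tcp_rot: [0.919, 3.004, 0.0]
force: [-0.3, 0.1, -1.2]
grip_width: 14.9
finger_force: 98.0
```

Request:
jog_arm(offset=[[0,0,0.05],[0,0,0.1],[0,0,0.1]], dr=[[0,0,0],[0,0,0],[0,0,0]], fingers=[0,0,0])

```text
t: 27.18
eef_pos: [481.4, 221.9, 41.9]
tcp_rot: [-0.919, -3.004, 0.0]
force: [-3.4, -1.6, 6.9]
grip_width: 15.0
finger_force: 99.1
```

Contact with the bench; I'll release and withdraw to a spot where neither camera view is blocked.

Request:
jog_arm(offset=[[0,0,-0.05],[0,0,-0.05],[0,0,-0.05],[0,0,-0.05],[0,0,-0.05],[0,0,-0.05],[0,0,-0.05],[0,0,-0.05],[0,0,-0.05],[0,0,-0.05]], dr=[[0,0,0],[0,0,0],[0,0,0],[0,0,0],[0,0,0],[0,0,0],[0,0,0],[0,0,0],[0,0,0],[0,0,0]], fingers=[0.2,0.3,0.4,0.5,0.6,0.7,0.8,0.9,1,1], force=20)

```text
t: 28.02
eef_pos: [481.3, 221.8, 41.4]
tcp_rot: [0.919, 3.004, -0.0]
force: [-0.9, 0.2, 0.5]
grip_width: 85.6
finger_force: 0.0
```

Request:
jog_arm(offset=[[0,0,-0.5],[0,0,-2],[0,0,-4],[0,0,-7],[0,0,-10],[0,0,-13],[0,0,-15],[0,0,-15],[0,0,-15]], dr=[[0,0,0],[0,0,0],[0,0,0],[0,0,0],[0,0,0],[0,0,0],[0,0,0],[0,0,0],[0,0,0]], fingers=[1,1,1,1,1,1,1,1,1])

```text
t: 28.77
eef_pos: [482.2, 222.0, 193.0]
tcp_rot: [0.918, 3.001, 0.002]
force: [-0.5, 0.0, -0.8]
grip_width: 85.8
finger_force: 0.0
```

Request:
jog_arm(offset=[[3,0,0],[7,1,0],[11,3,0],[15,5,0],[18,8,0],[21,11,0],[24,14,0],[25,15,0],[25,15,0],[25,15,0]], dr=[[0,0,0],[0,0,0],[0,0,0],[0,0,0],[0,0,0],[0,0,0],[0,0,0],[0,0,0],[0,0,0],[0,0,0]], fingers=[1,1,1,1,1,1,1,1,1,1])

```text
t: 29.6
eef_pos: [356.7, 486.0, 189.1]
tcp_rot: [-0.915, -3.004, 0.006]
force: [0.2, 0.5, -0.2]
grip_width: 85.6
finger_force: 0.0
```

```bash
python3 - <<'E'
from h import *
from pq import pq
rep(); c=grab('scene'); t=grab('top'); pq(c)
im=c['pixels'].astype(int)
s=((im[...,2]>im[...,0]-12)&(im.sum(2)>350))[203:235,252:280]; h=((im[...,0]>im[...,2]+60)&(im.sum(2)<400))[203:235,252:280]
for r in range(32): print(''.join('S' if a else 'h' if b else '.' for a,b in zip(s[r],h[r])))
im=t['pixels'].astype(np.float32); y=np.deg2rad(-16.2); d=np.array([np.cos(y),np.sin(y)]); l=np.array([-d[1],d[0]])
X=np.arange(-20,112,4.); q=proj(t,[np.r_[np.array([635.5,-77.5])+x*d-7*l,27] for x in X]).astype(np.float32)
print([f'{int(x)}:{int(a)}' for x,a in zip(X,cv2.remap(im,q[:,:1],q[:,1:],1)[:,0].sum(1))])
E
```

```text
t29.60 nose board x -344.6 lat 437.6 z 157.2 pitch 0.0 F fwd 0.0 lat 0.5 up -0.2 M [-0.04 -0.   -0.02] tcp [356.7 486.  189.1]
29 [34.7  1.8] [111.1 105.7] 4.857381820678711 x -24.873163 94.21161
..hh.....................h.h
.............h.........h....
............................
.....................h......
............................
............................
............................
............................
.........SS.................
....SSSSSSSSS...............
....SSSSSSSSS...............
....SSSSSSSSS...............
.....SSSSSSSS...............
.....SSSSSSSS...............
......SSSSSSS.......h.......
......SSSSSSShh....h........
.......SSSSSS.h....h........
........SSSSS.hh...h........
........SSSS...hhhhh........
........SSSSS..hhh..........
.........SSSS...............
..........SSSSS...SS........
...........SSSS..SSSS.......
...........SSSSSSSSSS.......
............SSSSSSSSSS......
.............SSSSSSSSSS.....
..............SSSSSSSSSS....
..............SSSSSSSSSS....
...............SSSSSSSS.....
................SS..........
............................
............................
['-20:397', '-16:392', '-12:368', '-8:324', '-4:266', '0:203', '4:125', '8:133', '12:142', '16:146', '20:151', '24:153', '28:154', '32:154', '36:152', '40:150', '44:154', '48:156', '52:152', '56:149', '60:148', '64:146', '68:147', '72:151', '76:161', '80:215', '84:286', '88:316', '92:278', '96:243', '100:291', '104:327', '108:357']
```

```bash
python3 -c "
from workcell import arm
print(arm.job_done())"
```

```text
the job is handed in; nothing more can be done
None
```

The plaque lies bevelled face up, flat and fully on the cork bed, and the lifter stands upright on the bench clear of the board. After first standing the lifter back, I took it up again to nudge the overhanging plaque onto the cork, then stood it back once more. The job was handed in at about 30 s, with no result returned.

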